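Load the wire dispenser and raise its guide mast

TASK

Get the wire dispenser ready: first put the squat spool of copper wire upright over the spindle, fully down on its platter, and let go of it. Then take the telescoping guide mast by its grip head so that your fingers squeeze in the release button on its side, pull it straight up past the first stop to its second and last stop, and finish there still holding it up with the button squeezed in. Leave the tall bobbin, the jar, the model coach and the screwdriver where they are.

Things in the scene. Friction and masses are not known exactly. Their poses are not given: they have to be found in the camera images.
- spool: squat spool of copper wire, grey flanges; both flanges 52 mm across and 7 mm thick, wound wire 45 mm across between them, 40 mm tall in all, 20 mm hole right through along its axis, 180 g (0.8 to 1.2 times that). It stands upright, loose, on the table, its spot swapped at random with those of the bobbin and the jar. Origin: centre of its underside; z along its axis, up. Either end up is the same
- stand: wire dispenser, fixed to the table: dark steel base plate 110 mm (its x) by 240 mm (its y), 18 mm thick. Platter and spindle stand 75 mm to -y of its centre, the guide mast 75 mm to +y of its centre. Origin: centre of its underside; z up; its +x face looks away from the robot, give or take its yaw (up to 0.45 rad)
- platter (a point): centre of the top of the round aluminium platter, 44 mm across, 30 mm above the table, on which the spool comes to rest; the spindle rises from here. Axes as the stand's
- spindle_tip (a point): tip of the upright steel spindle, 52 mm above the platter; the spindle is 16 mm thick for 40 mm above the platter and tapers to 6 mm at the tip
- guide_head: black grip head on top of the mast: block 34 mm (its x, the closing direction of a grasp) by 40 mm (its y) by 60 mm tall; origin: centre of its underside, 165 mm above the table while the mast is down; axes as the stand's. A small wire eyelet sticks out 26 mm from its -y face, near the top. The head only goes straight up and down. The fixed tube below it has a collar 36 mm across
- grip (a point): point on the head's vertical axis at the height of the button's centre, 32 mm above the head's underside and 28 mm below its top
- button_face (a point): centre of the outer face of the grey release button on the head's +x side, 28 mm from the head's axis when out. The button is 24 mm wide (y) and 28 mm tall (z), stands 11 mm proud of the head and goes in by 8 mm toward -x. Fingers closed on it and on the head's -x face squeeze it in; head and button together are 45 mm wide before and 37 mm after
- release_button (a joint): how far the button is pushed in (m): 0 out, 0.008 fully in; its spring takes 2.4 N to start and 7.2 N fully in. The mast is free to move while the button is in by more than about 0.004; otherwise it is locked at the stop where it stands, and a button let go between stops pops out and locks at the next one reached
- mast (a joint): how far the mast is pulled up (m): 0 fully down, where it starts; first stop at 0.045; second and last stop at 0.090, hard end at 0.0915. Weight and a return spring pull it down with about 4.5 to 6 N in all while the button is in; with the button held in, it passes the first stop without a catch
- bobbin: tall slim bare wooden bobbin without a hole, 36 mm across, 65 mm tall, standing loose, a bystander; origin: centre of its underside
- jar: small closed jar, 44 mm across, 55 mm tall, loose, a bystander; origin: centre of its underside
- coach: model railway coach, 110 mm long, 30 mm wide, 42 mm tall, loose, beyond the stand, a bystander; origin: centre of its underside
- screwdriver: screwdriver, 150 mm long, lying loose on the robot's side of the stand, to the left, a bystander; origin: centre of its underside

How it is judged:
By the outcome, as a careful person would: the job done as asked, in the order asked, and still so for the second after the job is handed in, while the arm keeps its last pose, push and grip.
It also fails if it takes over 48 s, if anything falls off the work surface, if the arm or the gripper's body presses on something with over 40 N, if the wrist force passes 120 N, or if a joint passes its speed limit or range.

ROBOT

A 6-joint arm with a two-finger parallel gripper is mounted at the origin on the work surface. World frame = base frame: x ahead of the robot, y to its left, z up, the work surface at z = 0. Lengths are in m, angles in rad, forces in N, time in s.
With the tool pointing down it reaches from about 0.25 to 0.775 m from the base axis. Payload 4 kg.
Tool frame: the origin (TCP) lies midway between the tips of the shut fingers; the grasp point (between the pads) lies 19 mm behind it (robot.tcp_to_grasp is the z of the grasp point in the tool frame, in m); z points along the fingers, y is the line along which they close (so a half turn about z gives the same grasp; the last joint's range is limited). The gripper opens to 94 mm and grips with 3 to 60 N. Pads are 16 mm wide; open, the fingers measure 119 mm over their backs; the gripper's body (75 mm by 177 mm) begins 78 mm behind the grasp point.
Start: joints at [1.034, 0.087, 1.371, -0, 1.684, -0.103], TCP at [0.231, 0.499, 0.206] pointing down, gripper open.
Joint ranges: [-3.1, 3.1], [-0.76, 2.03], [0.27, 2.55], [-1.08, 4.22], [0.17, 2.65], [-2.57, 2.57]. Speed limits (rad/s): [2.79, 2.79, 3.14, 3.14, 3.14, 3.14].

INTERFACE

Orientations are given as [roll, pitch, yaw] about the fixed x, y, z axes, in that order (R = Rz(yaw) Ry(pitch) Rx(roll)).
In Python, from bench import robot gives the robot as it stands. The module is installed in compiled form; this text tells all that it offers.
- The arm moves only by the tool move_arm, never from a script. Its argument "motion" is one flat list of numbers, 7 for each row, row after row: the turn, a rotation vector about the tool's x, y, z in units of 45 degrees (1.0 is 45 degrees), then the shift along the tool's x, y, z in units of 100 mm (1.0 is 100 mm), then the opening, from 0 (shut) to 1 (fully open). A call has 1 to 12 rows; each row shifts and turns the commanded pose from where the row before left it, along the tool's axes as they then stand; what a row does not reach is not made up. A row lasts 1/12 s, in which the tool goes at most 41.7 mm and 7.16 degrees, less where a joint would pass 70% of its speed; a pose out of reach is approached as far as the arm can. A call with a number of a shift or a turn outside -1 to 1 is refused whole. A call with a gripper value outside its range is refused whole. The fingers move at their own pace and stop on an object; the grip force is fixed at half the most. Time passes only in rows, so rows that do not move let the fingers close. It gives the time, the measured TCP pose, the force, the opening and the grip force at its end, in the units of the state.
- robot.get_obs(): the state, without advancing time (a new reading comes with each control period).
- robot.snapshot(name): name is "side" or "top"; returns the picture (400x640x3 uint8, red, green, blue); there is no depth.
- robot.get_calibration(name): a dict with "fx", "fy", "cx", "cy" (pixels), "R" (3x3) and "t" (3): a world point X has camera coordinates R X + t. Camera axes: x right, y down, z forward; pixel columns grow to the right and rows downward; lengths in m; the calibration is good to about 2 mm. A picture is of the moment at which its call begins. get_calibration takes no time and is no camera call.
- robot.close_job(): hands the job in; it is judged then, once.
The state is a dict: "time": time; "joint_positions": joint angles; "qvel": joint speeds; "joint_torque": joint torques, N m; "tool_pos": TCP position; "ee_rot": TCP orientation; "wrist_force": force on the tool from outside, world axes, zero at the start; "wrist_torque": the same for the moment, N m; "width": finger opening in m; "finger_force": force on a finger pad.
Only numpy, scipy, OpenCV 4.12 (cv2) and the standard library are available. Lean on these libraries where they do the work, as an engineer would, in place of code of your own. Each camera call takes 0.05 s, during which the arm holds its last target. There are 200 camera calls.

## Working session

There is one attempt and no reset: what is moved stays moved. The work goes in short steps, Python scripts to look and compute and a tool call to move; the robot and the scene stay as the last step left them, time stands still between calls to the robot, and variables do not carry over. Pictures are saved under pics/ and viewed, at most 10 in all, crops included, and the job is handed in when it is done.

Besides the shell and the picture viewer there is one more tool, called after ">>>" by a JSON object that holds its "api" and its "payload", one argument or row to a line. move_arm: Moves the arm, as the interface text tells. Shifts and turns lie within -1 to 1; 1 stands for 100 mm of shift or 45 degrees of turn. Its arguments: {"type":"object","properties":{"motion":{"type":"array","items":{"type":"number"}}},"required":["motion"]}

```bash
mkdir -p pics; python3 - <<'E'
from bench import robot
import cv2,numpy as np
for n in("side","top"):
    cv2.imwrite(f"pics/{n}0.png",robot.snapshot(n)[:,:,::-1])
    c=robot.get_calibration(n);print(n,c["fx"],c["fy"],c["cx"],c["cy"],np.round(c["R"],3).tolist(),np.round(c["t"],3),-np.array(c["R"]).T@c["t"])
print(robot.get_obs(),robot.tcp_to_grasp)
E
```

```text
side 363.31395815139365 363.31395815139365 323.27618925718554 202.41525263454602 [[0.97, -0.241, 0.01], [-0.14, -0.598, -0.789], [0.197, 0.765, -0.614]] [-0.556  0.114  0.907] [ 0.37671214 -0.7595413   0.65300972]
top 389.35246890192235 389.35246890192235 318.4346960864014 192.8422283029179 [[-0.07, -0.998, -0.003], [-0.97, 0.068, -0.234], [0.234, -0.013, -0.972]] [-0.043  0.578  1.108] [ 0.29885076 -0.06783238  1.21223473]
{'time': 0.1, 'joint_positions': array([ 1.03391167e+00,  8.78610896e-02,  1.37211348e+00,  4.70152481e-06,
        1.68358767e+00, -1.03112847e-01]), 'qvel': array([-2.32608782e-04, -1.38876376e-03, -3.23089223e-03,  4.91610916e-04,
        8.65633532e-05,  1.25550732e-03]), 'joint_torque': array([ 2.84660717e-03, -3.41252267e+01, -3.03301120e+01,  7.20658712e-02,
        3.04095203e-02, -1.07185326e-04]), 'tool_pos': array([0.23091605, 0.49862848, 0.2044269 ]), 'ee_rot': array([-3.13963401e+00, -2.07378144e-04,  2.70782117e+00]), 'wrist_force': array([ 0.71775208, -0.7281708 , -0.06285293]), 'wrist_torque': array([-0.05775084, -0.02732689,  0.00023378]), 'finger_force': 0.0, 'width': 0.09412619784123565} -0.0188
```

View pics/side0.png

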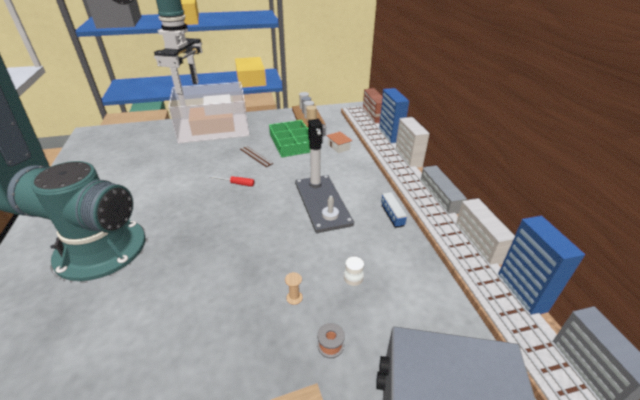

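View pics/top0.png

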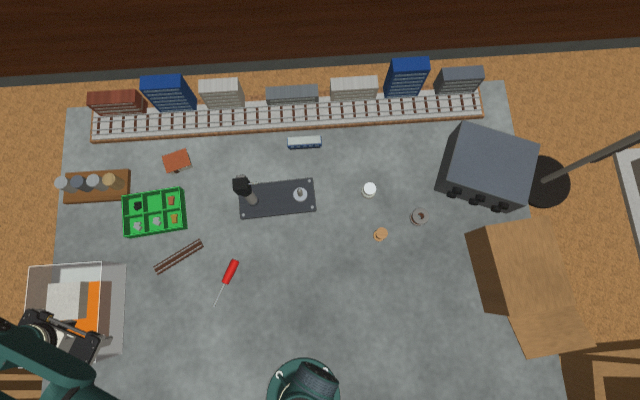

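The side view shows the spool at (331,340), the bobbin at (293,288), the jar at (354,270) and the spindle at (331,208), with the mast head at (316,132). In the top view the spool is at (418,216), the spindle at (300,193) and the head at (242,185). Next I'll zoom in on these.

```bash
python3 - <<'E'
import cv2,numpy as np
s=cv2.imread("pics/side0.png");t=cv2.imread("pics/top0.png")
def c(im,x,y,w,h):return cv2.resize(im[y:y+h,x:x+w],(400,300),interpolation=cv2.INTER_CUBIC)
# 40x30 ->x10, 80x60 -> x5
a=np.vstack([np.hstack([c(s,311,325,40,30),c(t,398,201,40,30)]),np.hstack([c(s,290,115,160//1,120),c(t,230,165,100,75)])])
cv2.imwrite("pics/z.png",a)
E
```

```text
(no output)
```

View pics/z.png

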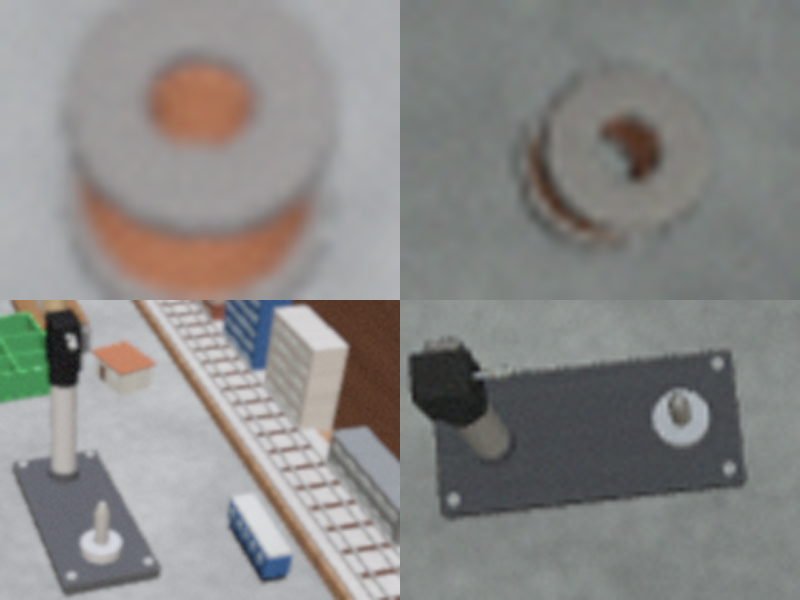

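```bash
cat > h.py <<'E'
from bench import robot
import numpy as np
def ray(n,u,v):
    c=robot.get_calibration(n);R=np.array(c["R"]);o=-R.T@np.array(c["t"])
    return o,R.T@np.array([(u-c["cx"])/c["fx"],(v-c["cy"])/c["fy"],1])
def plane(n,u,v,z):
    o,d=ray(n,u,v);return np.round(o+d*(z-o[2])/d[2],4)
def proj(n,X):
    c=robot.get_calibration(n);p=np.array(c["R"])@X+c["t"];return np.round([c["fx"]*p[0]/p[2]+c["cx"],c["fy"]*p[1]/p[2]+c["cy"]],1)
E
python3 - <<'E'
from h import *
import cv2
s=cv2.imread("pics/side0.png");t=cv2.imread("pics/top0.png")
def bl(im,x,y,w,h,f):
    m=f(im[y:y+h,x:x+w].astype(int)).astype(np.uint8)
    n,l,st,ce=cv2.connectedComponentsWithStats(m)
    return [(np.round(ce[i]+[x,y],2),st[i][4]) for i in range(1,n) if st[i][4]>8]
print("spool side",plane("side",330.9,334.8,.04),"top",plane("top",420.5,215.4,.04))
cop=lambda a:(a[...,2]-a[...,0]>45)
print("copper hole side",bl(s,320,326,24,15,cop))
br=lambda a:a.min(-1)>150
print("platter top",bl(t,288,182,24,24,lambda a:a.min(-1)>130),"side",bl(s,318,200,26,22,br))
print("plat est top",plane("top",300.1,193.9,.03),"side",plane("side",330.2,211.2,.03))
print("tip",plane("top",299.4,188.4,.082),plane("side",330.6,196.5,.082))
m=cv2.inRange(t[160:235,225:330],(0,0,0),(95,90,88));cs,_=cv2.findContours(m,0,2)
c=max(cs,key=cv2.contourArea);ap=cv2.approxPolyDP(c,3,True)[:,0]+[225,160]
for p in ap:print(p,plane("top",*p,.018))
for p in[(312.4,177.4),(316.1,210.6),(240.6,219.1)]:print(plane("top",*p,.018))
# bolts
for p in[(717,363),(729,468),(453,499)]:print("bolt",plane("top",(p[0]-400)/4+229.6,(p[1]-300)/4+164.6,.018))
print("other: bob",plane("top",381,232,.065),"jar",plane("top",370,188,.055))
E
```

```text
spool side [ 0.4897 -0.391   0.04  ] top [ 0.4884 -0.3893  0.04  ]
copper hole side [(array([330.58, 334.98]), np.int32(57))]
platter top [(array([300.02, 194.41]), np.int32(111))] side [(array([329.93, 211.5 ]), np.int32(209))]
plat est top [ 0.584  -0.0264  0.03  ] side [ 0.5855 -0.0254  0.03  ]
tip [ 0.5885 -0.0271  0.082 ] [ 0.5846 -0.0281  0.082 ]
[232 179] [0.6508 0.1876 0.018 ]
[242 219] [0.5195 0.1588 0.018 ]
[315 210] [ 0.532  -0.0693  0.018 ]
[311 178] [ 0.6364 -0.0636  0.018 ]
[249 185] [0.6272 0.1341 0.018 ]
[245 176] [0.6578 0.146  0.018 ]
[ 0.638  -0.0682  0.018 ]
[ 0.5298 -0.0726  0.018 ]
[0.5195 0.1632 0.018 ]
bolt [ 0.6291 -0.0563  0.018 ]
bolt [ 0.5435 -0.0602  0.018 ]
bolt [0.534  0.1558 0.018 ]
other: bob [ 0.443  -0.2595  0.065 ] jar [ 0.5814 -0.2421  0.055 ]
```

>>> {"api": "move_arm", "payload": {
  "motion": [0,0,0.155,0,0,0,1,0,0,0.155,0,0,0,1,0,0,0.155,0,0,0,1,0,0,0.155,0,0,0,1,0,0,0.155,0,0,0,1,0,0,0.155,0,0,0,1,0,0,0.155,0,0,0,1,0,0,0.155,0,0,0,1,0,0,0.152,0,0,0,1,0,0,0,0,0,0,1,0,0,0,0,0,0,1]
}}

```text
time: 1.02
tool_pos: [0.2311, 0.4988, 0.205]
ee_rot: [-3.141, 0.001, 1.618]
wrist_force: [0.5, 0.4, 0.1]
width: 0.0937
finger_force: 0.0
```

```bash
cat >> h.py <<'E'
from scipy.spatial.transform import Rotation as Ro
def to(x,y,z,yaw=1.615):
    o=robot.get_obs();R=Ro.from_euler("xyz",o["ee_rot"])
    d=R.inv().apply(np.array([x,y,z])-o["tool_pos"])/.1
    r=(R.inv()*Ro.from_euler("xyz",[np.pi,0,yaw])).as_rotvec()/(np.pi/4)
    print("t",o["time"],"pos",np.round(o["tool_pos"],4),"rpy",np.round(o["ee_rot"],4),"w",round(o["width"],4),"ff",o["finger_force"],"F",np.round(o["wrist_force"],1))
    print("shift",np.round(d,3),"turn",np.round(r,3))
E
python3 - <<'E'
from h import *
to(.489,-.390,.15)
(o1,d1),(o2,d2)=ray("top",437,195),ray("side",392,330)
ab=np.linalg.lstsq(np.c_[d1,-d2],o2-o1,rcond=None)[0];print("oven",o1+d1*ab[0],o2+d2*ab[1])
E
```

```text
t 1.0167 pos [0.2311 0.4988 0.205 ] rpy [-3.1411e+00  8.0000e-04  1.6176e+00] w 0.0937 ff 0.0 F [0.5 0.4 0.1]
shift [-8.999  2.161  0.556] turn [-0.001  0.001  0.003]
oven [ 0.53858841 -0.43365841  0.08568603] [ 0.58354543 -0.44166258  0.09785241]
```

>>> {"api": "move_arm", "payload": {
  "motion": [0,0,0,-0.4,0.1,0,1,0,0,0,-0.4,0.1,0,1,0,0,0,-0.4,0.1,0,1,0,0,0,-0.4,0.1,0,1,0,0,0,-0.4,0.1,0,1,0,0,0,-0.4,0.1,0,1,0,0,0,-0.4,0.1,0,1,0,0,0,-0.4,0.1,0,1,0,0,0,-0.4,0.1,0,1,0,0,0,-0.4,0.1,0,1,0,0,0,-0.4,0.1,0,1]
}}

```text
time: 1.93
tool_pos: [0.3602, 0.0625, 0.2057]
ee_rot: [3.14, -0.0, 1.618]
wrist_force: [0.9, 0.5, -0.4]
width: 0.0942
finger_force: 0.0
```

```bash
python3 - <<'E'
import cv2,numpy as np
s=cv2.imread("pics/side0.png");t=cv2.imread("pics/top0.png")
def c(im,x,y,w,h):return cv2.resize(im[y:y+h,x:x+w],(400,300),interpolation=cv2.INTER_CUBIC)
cv2.imwrite("pics/z2.png",np.hstack([c(s,300,280,160,120),c(t,400,110,160,120)]))
E
```

```text
(no output)
```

View pics/z2.png

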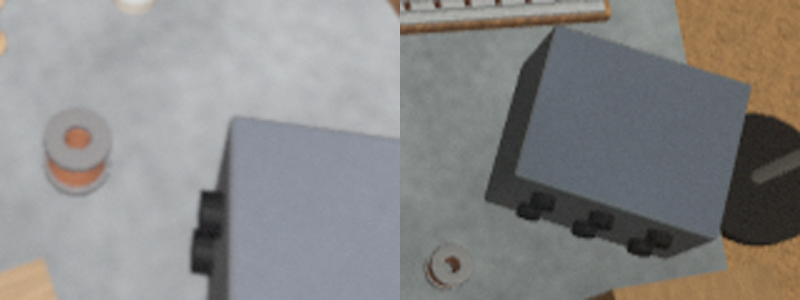

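```bash
python3 - <<'E'
from h import *
(o1,d1),(o2,d2)=ray("top",446,181),ray("side",394,327)
ab=np.linalg.lstsq(np.c_[d1,-d2],o2-o1,rcond=None)[0];print("oven",o1+d1*ab[0],o2+d2*ab[1])
print(plane("top",435,190,0.),plane("top",452,194,.08))
to(.489,-.390,.15)
E
```

```text
oven [ 0.569759   -0.45280726  0.12457635] [ 0.57800292 -0.45398565  0.12704679]
[ 0.5736 -0.4574  0.    ] [ 0.5397 -0.4806  0.08  ]
t 1.9333 pos [0.3602 0.0625 0.2057] rpy [ 3.1404e+00 -2.0000e-04  1.6179e+00] w 0.0942 ff 0.0 F [ 0.9  0.5 -0.4]
shift [-4.58   1.073  0.557] turn [ 0.002 -0.     0.004]
```

>>> {"api": "move_arm", "payload": {
  "motion": [0,0,0,-0.4,0.095,0,1,0,0,0,-0.4,0.095,0,1,0,0,0,-0.4,0.095,0,1,0,0,0,-0.4,0.095,0,1,0,0,0,-0.4,0.095,0,1,0,0,0,-0.4,0.095,0.1,1,0,0,0,-0.4,0.095,0.1,1,0,0,0,-0.4,0.095,0.1,1,0,0,0,-0.4,0.095,0.1,1,0,0,0,-0.4,0.095,0.1,1,0,0,0,-0.4,0.095,0,1,0,0,0,-0.18,0.03,0,1]
}}

```text
time: 2.93
tool_pos: [0.4865, -0.3896, 0.1536]
ee_rot: [-3.139, -0.001, 1.615]
wrist_force: [-0.4, 0.2, -0.3]
width: 0.0941
finger_force: 0.0
```

>>> {"api": "move_arm", "payload": {
  "motion": [0,0,0,0,0,0,1,0,0,0,0,0,0,1,0,0,0,0,0,0,1]
}}

```text
time: 3.18
tool_pos: [0.4867, -0.3845, 0.1561]
ee_rot: [-3.141, -0.001, 1.616]
wrist_force: [0.4, 0.1, 0.9]
width: 0.0939
finger_force: 0.0
```

```bash
python3 - <<'E'
from h import *
to(.489,-.390,.008)
E
```

```text
t 3.1833 pos [ 0.4867 -0.3845  0.1561] rpy [-3.1414e+00 -1.2000e-03  1.6162e+00] w 0.0939 ff 0.0 F [0.4 0.1 0.9]
shift [-0.058  0.02   1.481] turn [-0.    -0.001  0.002]
```

>>> {"api": "move_arm", "payload": {
  "motion": [0,0,0,-0.06,0.02,0.2,1,0,0,0,0,0,0.25,1,0,0,0,0,0,0.25,1,0,0,0,0,0,0.25,1,0,0,0,0,0,0.25,1,0,0,0,0,0,0.15,1,0,0,0,0,0,0.1,1,0,0,0,0,0,0.02,1,0,0,0,0,0,0,1,0,0,0,0,0,0,1]
}}

```text
time: 4.02
tool_pos: [0.49, -0.3916, 0.011]
ee_rot: [3.14, 0.002, 1.615]
wrist_force: [-0.4, -0.0, -0.0]
width: 0.0942
finger_force: 0.0
```

```bash
python3 - <<'E'
from h import *
import cv2
to(.489,-.390,.008)
s=robot.snapshot("side")[:,:,::-1];cv2.imwrite("pics/s1.png",cv2.resize(s[260:400,250:430],None,fx=4,fy=4,interpolation=2))
E
```

```text
t 4.0167 pos [ 0.49   -0.3916  0.011 ] rpy [3.1396e+00 1.9000e-03 1.6154e+00] w 0.0942 ff 0.0 F [-0.4 -0.  -0. ]
shift [ 0.017 -0.01   0.03 ] turn [0.003 0.002 0.001]
```

View pics/s1.png

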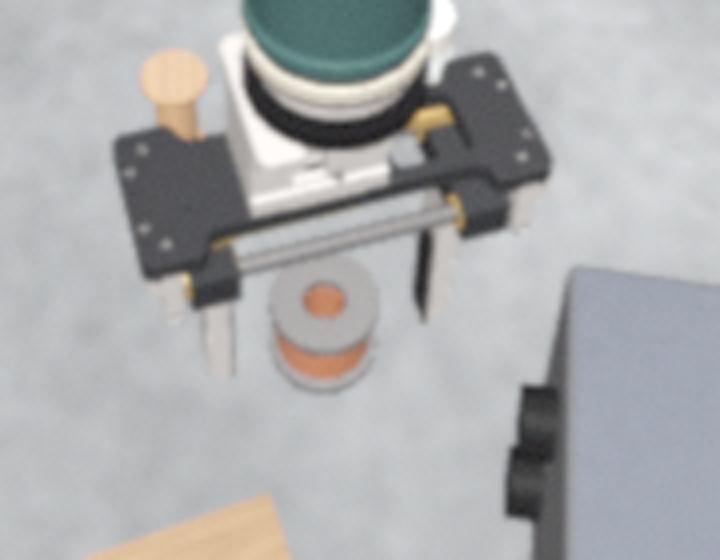

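The fingers straddle the spool, which is centred at (325,300) in the crop. I'll go 5 mm lower and close.

>>> {"api": "move_arm", "payload": {
  "motion": [0,0,0,0.015,0,0.05,1,0,0,0,0,0,0,0.7,0,0,0,0,0,0,0.6,0,0,0,0,0,0,0.55,0,0,0,0,0,0,0.4,0,0,0,0,0,0,0.4,0,0,0,0,0,0,0.3,0,0,0,0,0,0,0.3,0,0,0,0,0,0,0.3,0,0,0,0,0,0,0.3]
}}

```text
time: 4.9
tool_pos: [0.4891, -0.39, 0.0042]
ee_rot: [3.141, 0.0, 1.614]
wrist_force: [0.1, 0.3, 0.2]
width: 0.0514
finger_force: 30.0
```

```bash
python3 - <<'E'
from h import *
to(.489,-.390,.15)
E
```

```text
t 4.9 pos [ 0.4891 -0.39    0.0042] rpy [3.1415 0.     1.6144] w 0.0514 ff 29.999931282363832 F [0.1 0.3 0.2]
shift [ 0.000e+00 -1.000e-03 -1.458e+00] turn [ 0.     0.    -0.001]
```

>>> {"api": "move_arm", "payload": {
  "motion": [0,0,0,0,0,-0.1,0.3,0,0,0,0,0,-0.2,0.3,0,0,0,0,0,-0.25,0.3,0,0,0,0,0,-0.25,0.3,0,0,0,0,0,-0.25,0.3,0,0,0,0,0,-0.25,0.3,0,0,0,0,0,-0.15,0.3,0,0,0,0,0,-0.05,0.3,0,0,0,0,0,0,0.3,0,0,0,0,0,0,0.3]
}}

```text
time: 5.73
tool_pos: [0.4887, -0.3896, 0.1534]
ee_rot: [-3.141, -0.001, 1.615]
wrist_force: [-0.7, 0.8, -2.8]
width: 0.0506
finger_force: 30.0
```

```bash
python3 - <<'E'
from h import *
to(.585,-.026,.15)
E
```

```text
t 5.7333 pos [ 0.4887 -0.3896  0.1534] rpy [-3.1408e+00 -1.0000e-03  1.6145e+00] w 0.0506 ff 29.999593240208924 F [-0.7  0.8 -2.8]
shift [3.591 1.121 0.037] turn [-0.001 -0.001 -0.001]
```

>>> {"api": "move_arm", "payload": {
  "motion": [0,0,0,0.15,0.05,0,0.3,0,0,0,0.3,0.1,0,0.3,0,0,0,0.38,0.12,0,0.3,0,0,0,0.38,0.12,0,0.3,0,0,0,0.38,0.12,0,0.3,0,0,0,0.38,0.12,0,0.3,0,0,0,0.38,0.12,0,0.3,0,0,0,0.38,0.12,0,0.3,0,0,0,0.38,0.12,0,0.3,0,0,0,0.3,0.08,0,0.3,0,0,0,0.13,0.04,0,0.3,0,0,0,0.05,0.01,0,0.3]
}}

```text
time: 6.73
tool_pos: [0.5845, -0.0229, 0.1525]
ee_rot: [-3.138, -0.001, 1.619]
wrist_force: [-0.1, -1.1, -0.5]
width: 0.0511
finger_force: 30.0
```

>>> {"api": "move_arm", "payload": {
  "motion": [0,0,0,0,0,0,0.3,0,0,0,0,0,0,0.3,0,0,0,0,0,0,0.3]
}}

```text
time: 6.98
tool_pos: [0.5848, -0.0279, 0.1538]
ee_rot: [-3.141, 0.0, 1.613]
wrist_force: [-0.6, -0.3, -1.7]
width: 0.0513
finger_force: 30.0
```

```bash
python3 - <<'E'
from h import *
import cv2
to(.585,-.026,.15)
s=robot.snapshot("side")[:,:,::-1];t=robot.snapshot("top")[:,:,::-1]
cv2.imwrite("pics/s2raw.png",s);cv2.imwrite("pics/t2raw.png",t)
cv2.imwrite("pics/s2.png",np.hstack([cv2.resize(a,(400,500),interpolation=2) for a in(s[135:235,290:370],t[140:240,260:340])]))
p=robot.get_obs()["tool_pos"];print(proj("side",np.array([p[0],p[1],.189])),proj("side",np.array([p[0],p[1],.149])))
E
```

```text
t 6.9833 pos [ 0.5848 -0.0279  0.1538] rpy [-3.1407e+00  5.0000e-04  1.6125e+00] w 0.0513 ff 29.99968130607158 F [-0.6 -0.3 -1.7]
shift [0.019 0.003 0.038] turn [-0.001  0.001 -0.003]
[331.7 161.3] [331.3 175.1]
```

View pics/s2.png

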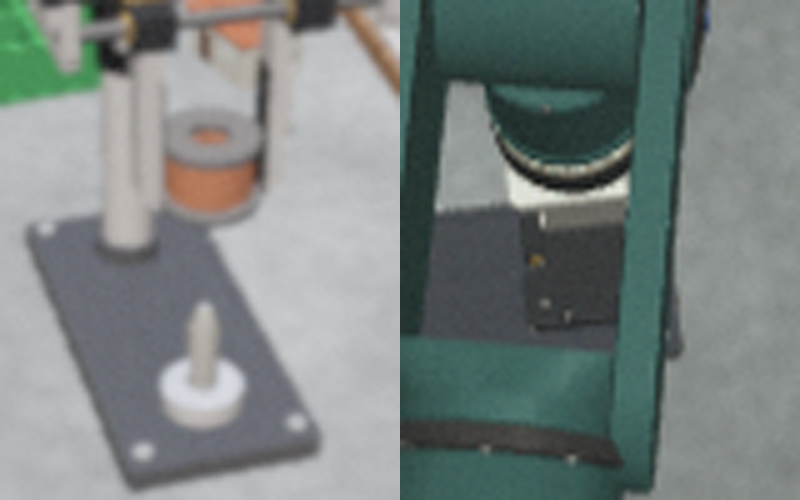

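The spool is held level, with its top centre at about (332,162) in the side picture, which matches the prediction. The spindle tip is at (331,196). I'll lower it in stages.

>>> {"api": "move_arm", "payload": {
  "motion": [0,0,0,0.015,0,0.1,0.3,0,0,0,0,0,0.15,0.3,0,0,0,0,0,0.15,0.3,0,0,0,0,0,0.12,0.3,0,0,0,0,0,0.1,0.3,0,0,0,0,0,0.1,0.3,0,0,0,0,0,0.1,0.3,0,0,0,0,0,0,0.3,0,0,0,0,0,0,0.3]
}}

```text
time: 7.83
tool_pos: [0.5848, -0.0248, 0.0715]
ee_rot: [-3.14, -0.0, 1.615]
wrist_force: [0.4, -0.4, -1.1]
width: 0.051
finger_force: 30.0
```

```bash
python3 - <<'E'
from h import *
to(.585,-.026,.036)
E
```

```text
t 7.8333 pos [ 0.5848 -0.0248  0.0715] rpy [-3.1404e+00 -3.0000e-04  1.6146e+00] w 0.051 ff 29.999698649626225 F [ 0.4 -0.4 -1.1]
shift [-0.012  0.001  0.355] turn [-0.002 -0.    -0.001]
```

>>> {"api": "move_arm", "payload": {
  "motion": [0,0,0,-0.01,0,0.05,0.3,0,0,0,0,0,0.05,0.3,0,0,0,0,0,0.05,0.3,0,0,0,0,0,0.05,0.3,0,0,0,0,0,0,0.3,0,0,0,0,0,0,0.3]
}}

```text
time: 8.33
tool_pos: [0.5849, -0.0258, 0.0516]
ee_rot: [-3.14, -0.0, 1.615]
wrist_force: [0.6, 0.3, -1.3]
width: 0.0507
finger_force: 30.0
```

```bash
python3 - <<'E'
from h import *
to(.585,-.026,.036)
print(robot.get_obs()["wrist_torque"])
E
```

```text
t 8.3333 pos [ 0.5849 -0.0258  0.0516] rpy [-3.1405e+00 -3.0000e-04  1.6146e+00] w 0.0507 ff 29.999672742560506 F [ 0.6  0.3 -1.3]
shift [-0.002  0.001  0.156] turn [-0.001 -0.    -0.001]
[-0.05055871  0.03798137 -0.00805585]
```

>>> {"api": "move_arm", "payload": {
  "motion": [0,0,0,0,0,0.05,0.3,0,0,0,0,0,0.05,0.3,0,0,0,0,0,0.05,0.3,0,0,0,0,0,0.01,0.3,0,0,0,0,0,0,0.3,0,0,0,0,0,0,0.3]
}}

```text
time: 8.83
tool_pos: [0.5852, -0.0259, 0.0361]
ee_rot: [-3.141, -0.0, 1.615]
wrist_force: [0.5, -0.4, -1.9]
width: 0.0507
finger_force: 30.0
```

>>> {"api": "move_arm", "payload": {
  "motion": [0,0,0,0,0,0.01,0.3,0,0,0,0,0,0,0.3,0,0,0,0,0,0,0.3]
}}

```text
time: 9.08
tool_pos: [0.5854, -0.0259, 0.0354]
ee_rot: [3.141, -0.0, 1.615]
wrist_force: [-0.3, 0.3, -1.7]
width: 0.0513
finger_force: 30.0
```

>>> {"api": "move_arm", "payload": {
  "motion": [0,0,0,0,0,0.01,0.3,0,0,0,0,0,0,0.3,0,0,0,0,0,0,0.3]
}}

```text
time: 9.33
tool_pos: [0.5852, -0.0259, 0.0343]
ee_rot: [3.142, -0.0, 1.615]
wrist_force: [0.2, -0.5, -1.7]
width: 0.051
finger_force: 30.0
```

>>> {"api": "move_arm", "payload": {
  "motion": [0,0,0,0,0,0,0.58,0,0,0,0,0,0,0.62,0,0,0,0,0,0,0.7,0,0,0,0,0,0,0.8,0,0,0,0,0,0,0.9,0,0,0,0,0,0,0.9,0,0,0,0,0,0,0.9]
}}

```text
time: 9.92
tool_pos: [0.5853, -0.0259, 0.0343]
ee_rot: [3.141, -0.0, 1.614]
wrist_force: [-0.8, 0.2, 0.3]
width: 0.0839
finger_force: 0.0
```

```bash
python3 - <<'E'
from h import *
import cv2
to(.578,.124,.25)
s=robot.snapshot("side")[:,:,::-1]
cv2.imwrite("pics/s3raw.png",s)
cv2.imwrite("pics/s3.png",cv2.resize(s[100:240,280:400],None,fx=4,fy=4,interpolation=2))
E
```

```text
t 9.9167 pos [ 0.5853 -0.0259  0.0343] rpy [ 3.1414e+00 -1.0000e-04  1.6145e+00] w 0.0839 ff 0.0 F [-0.8  0.2  0.3]
shift [ 1.501 -0.007 -2.157] turn [ 0.    -0.    -0.001]
```

View pics/s3.png

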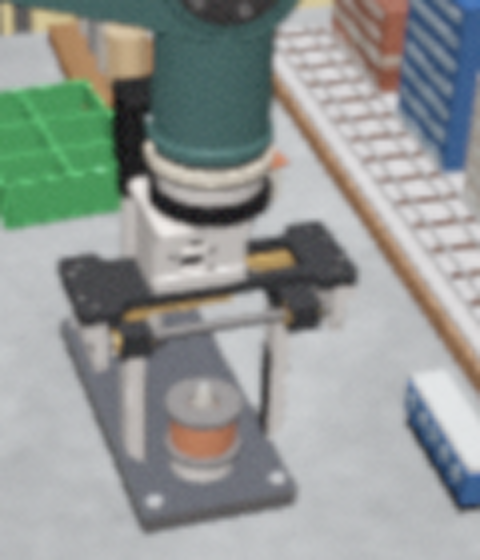

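>>> {"api": "move_arm", "payload": {
  "motion": [0,0,0,0,0,-0.1,0.9,0,0,0,0,0,-0.2,0.9,0,0,0,0,0,-0.3,0.9,0,0,0,0,0,-0.3,0.9,0,0,0,0,0,-0.3,0.9,0,0,0,0,0,-0.3,1,0,0,0,0,0,-0.3,1,0,0,0,0,0,-0.3,1,0,0,0,0,0,-0.3,1,0,0,0,0,0,-0.3,1,0,0,0,0,0,0,1,0,0,0,0,0,0,1]
}}

```text
time: 10.97
tool_pos: [0.586, -0.026, 0.3078]
ee_rot: [3.135, 0.001, 1.615]
wrist_force: [0.8, -0.5, -1.2]
width: 0.0941
finger_force: 0.0
```

```bash
python3 - <<'E'
from h import *
import cv2
to(.5795,.124,.32)
for n,x,y,w,h in(("side",300,110,40,90),("top",225,165,50,60)):
    im=cv2.imread(f"pics/{n}0.png")[y:y+h,x:x+w]
    m=(im.max(-1)<42).astype(np.uint8);k,l,st,ce=cv2.connectedComponentsWithStats(m);i=1+st[1:,4].argmax()
    print(n,"black bbox",st[i][:2]+[x,y],st[i][2:],ce[i]+[x,y])
    c,s=np.cos(.044),np.sin(.044);P=[]
    for dx in(-.017,.017):
        for dy in(-.02,.02):
            for z in(.165,.225):P.append(proj(n,np.array([.578+c*dx-s*dy,.124+s*dx+c*dy,z])))
    H=cv2.convexHull(np.array(P,np.float32));M=cv2.moments(H)
    P=np.array(P);print("predicted bbox",P.min(0),P.max(0),"centroid",M["m10"]/M["m00"],M["m01"]/M["m00"])
s=robot.snapshot("side")[:,:,::-1]
cv2.imwrite("pics/s4.png",np.hstack([cv2.resize(s[100:240,280:400],(480,560),interpolation=2),cv2.resize(cv2.imread("pics/side0.png")[110:180,300:330],(240,560),interpolation=2)]))
E
```

```text
t 10.9667 pos [ 0.586  -0.026   0.3078] rpy [3.1352e+00 1.1000e-03 1.6146e+00] w 0.0941 ff 0.0 F [ 0.8 -0.5 -1.2]
shift [ 1.501e+00  1.000e-03 -1.230e-01] turn [ 0.008  0.001 -0.   ]
side black bbox [309 121] [ 13  28 236] [314.13983051 136.0720339 ]
predicted bbox [306.9 117.5] [323.1 145.4] centroid 315.05986499216993 131.32109263769192
top black bbox [233 185] [ 18  11 115] [243.49565217 190.69565217]
predicted bbox [231.4 175.8] [251.4 195.1] centroid 241.37794227656462 185.47120010429236
```

View pics/s4.png

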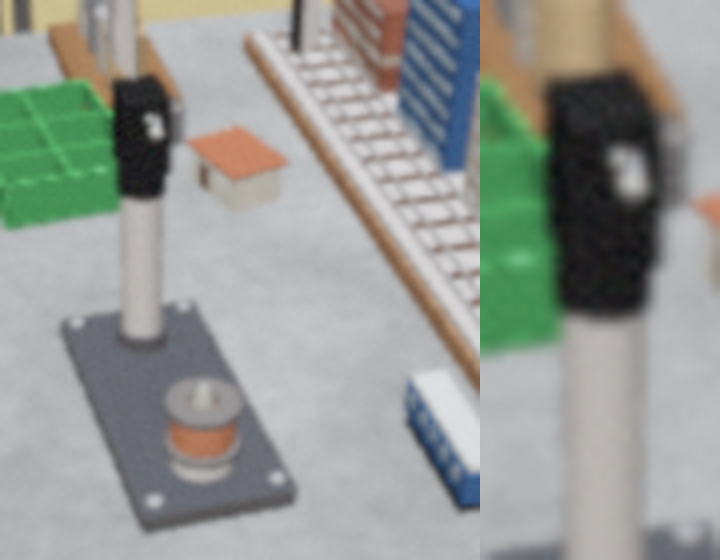

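The spool sits upright on the platter with the spindle tip showing at (203,390) in the crop. The mast head spans columns 308–322 in the side picture, as predicted. Now I'll go over to the mast.

>>> {"api": "move_arm", "payload": {
  "motion": [0,0,0,0.1,0,0,1,0,0,0,0.25,0,0,1,0,0,0,0.3,0,0,1,0,0,0,0.3,0,0,1,0,0,0,0.3,0,0,1,0,0,0,0.18,0,0,1,0,0,0,0.07,0,0,1,0,0,0,0,0,0,1,0,0,0,0,0,0,1,0,0,0,0,0,0,1]
}}

```text
time: 11.85
tool_pos: [0.5786, 0.1229, 0.3036]
ee_rot: [-3.14, 0.001, 1.613]
wrist_force: [0.0, -0.3, -0.4]
width: 0.0937
finger_force: 0.0
```

```bash
python3 - <<'E'
from h import *
to(.5795,.124,.178)
E
```

```text
t 11.85 pos [0.5786 0.1229 0.3036] rpy [-3.1404e+00  6.0000e-04  1.6133e+00] w 0.0937 ff 0.0 F [ 0.  -0.3 -0.4]
shift [0.011 0.011 1.256] turn [-0.002  0.001 -0.002]
```

>>> {"api": "move_arm", "payload": {
  "motion": [0,0,0,0,0.01,0.15,1,0,0,0,0,0,0.2,1,0,0,0,0,0,0.2,1,0,0,0,0,0,0.2,1,0,0,0,0,0,0.2,1,0,0,0,0,0,0.2,1,0,0,0,0,0,0.1,1,0,0,0,0,0,0,1,0,0,0,0,0,0,1]
}}

```text
time: 12.6
tool_pos: [0.5797, 0.1231, 0.1792]
ee_rot: [-3.141, 0.0, 1.613]
wrist_force: [0.8, -0.1, -0.0]
width: 0.0942
finger_force: 0.0
```

```bash
python3 - <<'E'
from h import *
import cv2
to(.5795,.124,.178)
s=robot.snapshot("side")[:,:,::-1]
cv2.imwrite("pics/s5.png",cv2.resize(s[80:180,265:365],None,fx=6,fy=6,interpolation=2))
E
```

```text
t 12.6 pos [0.5797 0.1231 0.1792] rpy [-3.1409e+00  1.0000e-04  1.6132e+00] w 0.0942 ff 0.0 F [ 0.8 -0.1 -0. ]
shift [ 0.009 -0.002  0.012] turn [-0.001  0.    -0.002]
```

View pics/s5.png

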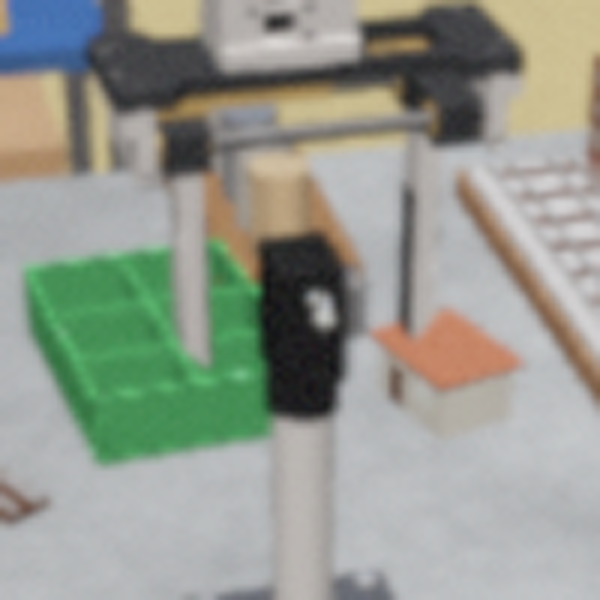

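```bash
python3 - <<'E'
from h import *
f=lambda p:(proj("side",np.array(p))-[265,80])*6+3
for z in(.183,.197,.211):print(z,f([.606,.113,z]),f([.606,.1252,z]))
print("tips",f([.5797-.047,.123,.179]),f([.5797+.047,.125,.179]),"headtop near",f([.5789,.104,.225]),f([.5771,.144,.225]),"bottom near",f([.5789,.104,.165]))
E
```

```text
0.183 [367.8 339.6] [361.2 327.6]
0.197 [367.8 312. ] [361.8 300. ]
0.211 [368.4 283.8] [361.8 272.4]
tips [206.4 354.6] [404.4 331.2] headtop near [314.4 270. ] [290.4 232.2] bottom near [314.4 390.6]
```

The button appears at about (355,300) in the crop, where it was expected, and the fingers straddle the head. I'll close.

>>> {"api": "move_arm", "payload": {
  "motion": [0,0,0,0,0,0,0.7,0,0,0,0,0,0,0.55,0,0,0,0,0,0,0.5,0,0,0,0,0,0,0.45,0,0,0,0,0,0,0.4,0,0,0,0,0,0,0.35,0,0,0,0,0,0,0.2,0,0,0,0,0,0,0.1,0,0,0,0,0,0,0.1,0,0,0,0,0,0,0.1]
}}

```text
time: 13.48
tool_pos: [0.5794, 0.124, 0.1793]
ee_rot: [-3.141, -0.0, 1.615]
wrist_force: [-2.3, -0.2, -0.2]
width: 0.0369
finger_force: 30.0
```

```bash
python3 - <<'E'
from h import *
to(.5795,.124,.178)
E
```

```text
t 13.4833 pos [0.5794 0.124  0.1793] rpy [-3.1411e+00 -1.0000e-04  1.6147e+00] w 0.0369 ff 29.99972641468048 F [-2.3 -0.2 -0.2]
shift [-0.     0.001  0.013] turn [-0.001 -0.    -0.   ]
```

Width is 36.9 mm, so the button is fully in. I'll pull up.

>>> {"api": "move_arm", "payload": {
  "motion": [0,0,0,0,0,-0.02,0.1,0,0,0,0,0,-0.06,0.1,0,0,0,0,0,-0.1,0.1,0,0,0,0,0,-0.1,0.1,0,0,0,0,0,-0.1,0.1,0,0,0,0,0,-0.1,0.1,0,0,0,0,0,-0.1,0.1,0,0,0,0,0,-0.1,0.1,0,0,0,0,0,-0.1,0.1,0,0,0,0,0,-0.07,0.1,0,0,0,0,0,0,0.1,0,0,0,0,0,0,0.1]
}}

```text
time: 14.48
tool_pos: [0.5794, 0.124, 0.2647]
ee_rot: [-3.141, -0.0, 1.615]
wrist_force: [-2.4, -0.5, -5.1]
width: 0.0364
finger_force: 30.0
```

```bash
python3 - <<'E'
from h import *
to(.5795,.124,.2697)
E
```

```text
t 14.4833 pos [0.5794 0.124  0.2647] rpy [-3.1413e+00 -1.0000e-04  1.6146e+00] w 0.0364 ff 29.998466670513153 F [-2.4 -0.5 -5.1]
shift [-0.     0.001 -0.05 ] turn [-0. -0. -0.]
```

>>> {"api": "move_arm", "payload": {
  "motion": [0,0,0,0,0,-0.03,0.1,0,0,0,0,0,-0.02,0.1,0,0,0,0,0,0,0.1,0,0,0,0,0,0,0.1,0,0,0,0,0,0,0.1]
}}

```text
time: 14.9
tool_pos: [0.5794, 0.124, 0.2689]
ee_rot: [-3.141, -0.0, 1.615]
wrist_force: [-2.5, 0.6, -6.0]
width: 0.0364
finger_force: 30.0
```

>>> {"api": "move_arm", "payload": {
  "motion": [0,0,0,0,0,-0.01,0.1,0,0,0,0,0,0,0.1,0,0,0,0,0,0,0.1,0,0,0,0,0,0,0.1]
}}

```text
time: 15.23
tool_pos: [0.5794, 0.124, 0.2701]
ee_rot: [-3.141, -0.0, 1.615]
wrist_force: [-4.8, 1.7, -5.4]
width: 0.0364
finger_force: 30.0
```

>>> {"api": "move_arm", "payload": {
  "motion": [0,0,0,0,0,-0.01,0.1,0,0,0,0,0,0,0.1,0,0,0,0,0,0,0.1,0,0,0,0,0,0,0.1]
}}

```text
time: 15.57
tool_pos: [0.5794, 0.124, 0.271]
ee_rot: [-3.141, -0.0, 1.615]
wrist_force: [-3.6, 1.2, -6.6]
width: 0.0365
finger_force: 30.0
```

```bash
python3 - <<'E'
from h import *
import cv2
to(.5795,.124,.2705)
s=robot.snapshot("side")[:,:,::-1]
cv2.imwrite("pics/s6.png",cv2.resize(s[40:240,220:420],None,fx=2.9,fy=2.9,interpolation=2))
E
```

```text
t 15.5667 pos [0.5794 0.124  0.271 ] rpy [-3.1408e+00 -1.0000e-04  1.6146e+00] w 0.0365 ff 29.998331665992737 F [-3.6  1.2 -6.6]
shift [-0.     0.001  0.005] turn [-0.001 -0.    -0.001]
```

View pics/s6.png

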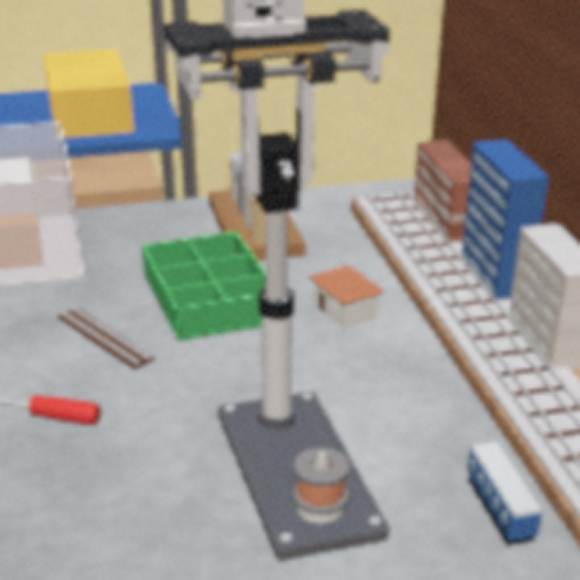

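The mast is up: the head is at (278,172), well above the collar at (277,303). The spool is seated at (320,485). One more nudge should confirm the hard end.

>>> {"api": "move_arm", "payload": {
  "motion": [0,0,0,0,0,-0.01,0.1,0,0,0,0,0,0,0.1,0,0,0,0,0,0,0.1,0,0,0,0,0,0,0.1]
}}

```text
time: 15.95
tool_pos: [0.5794, 0.124, 0.2711]
ee_rot: [-3.14, 0.0, 1.615]
wrist_force: [-4.7, 1.1, -12.5]
width: 0.0364
finger_force: 30.0
```

```bash
python3 -c "
from bench import robot
print(robot.close_job())"
```

```text
the job is handed in; nothing more can be done
None
```

The spool is on the spindle, down on its platter and released. The mast is held at its second and last stop with the button squeezed in, and I've handed in the job at about 16 s; no verdict came back.

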